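Pull the spice crate forward with the pull hook

TASK

The white crate of spice jars has been pushed to the back of the deep shelf: take the pull hook by its orange handle, hook its blade down behind the crate's front wall and gently drag the crate forward until it is snug and square against the aluminium stop bar, holding a light pull there for a moment so that it is properly seated. Then unhook it, leaving the crate seated, and stand the hook back on its cork mat and let go. Never touch the crate with the gripper or yank on it, and leave everything else as it is.

Things in the scene. Friction and masses are not known exactly. Their poses are not given: they have to be found in the camera images.
- hook_grip (a point): Centre of the pull hook's orange plastic handle (80 long, 22 wide, 40 tall), half-way up: 20 mm above the handle's underside. x points along the handle to the blade, z up as it stands.
- hook_blade (a point): Bottom edge of the hook blade's pulling face (the face toward the handle), mid width: 122 mm ahead of hook_grip and 20 mm below it; axes as hook_grip. The blade is an upright steel plate 6 thick, 34 wide, 46 tall.
- hook: The pull hook, loose, about 0.12 kg: orange handle, and a steel rod 8 thick that rises from its front end and runs level, underside 20 mm above hook_grip, from 62 to 122 mm ahead of it, to the blade hanging at its end. It stands level by itself on handle and blade edge. Origin at the handle's underside, 20 mm below hook_grip; axes as hook_grip.
- crate_rim (a point): Top of the crate's front wall, the wall to be hooked: mid width, mid thickness. The wall is upright and 7 thick, 170 wide. Behind it the crate is empty for 57 mm, down to the crate floor 54 mm below the rim, over 158 mm between the side walls. x points from the front wall to the back of the crate, z up.
- crate_front (a point): Foot of the crate's front face: outer face, mid width, underside. Axes as crate_rim. Seated, this point meets the stop bar's rear face: somewhere from x = -123 to -93 mm in the rack's frame.
- crate: Loose white plastic crate, 130 deep (x), 170 wide (y), 60 tall, three spice jars in its rear half behind a divider; with them 0.55 to 0.9 kg. Dragging takes about 2 to 5 N. It counts as seated once pressed on the stop with 4 N or more, on top of the drag, for half a second; hook low, a hard pull near the rim tips it over the bar. Over 20 N between hook and crate at any time harms the rim. Origin: centre of underside, axes as crate_rim.
- rack: Fixed wooden shelf unit: deck 270 deep (x), 240 wide (y), its top 20 mm up; side rails 40 high, 216 mm apart. Upper board, underside 245 mm up, on posts, covers the rear from x = -20 mm back. An aluminium bar (12 thick, 24 tall) clamped across the deck is the stop (stop_bar, frame at its middle, axes as here): rigid, place not measured. Origin: centre of underside, x to its back; open front faces the robot.
- mat: Cork mat, fixed on the worktop: 240 (x) by 110 (y), 4 thick; origin at the centre of its underside. The hook stands on it lengthwise at the start, blade toward +x, handle centre about 44 mm behind the middle.
- spice_0: Loose red-capped spice jar, 45 wide and about 100 tall, standing in the crate's rear half; origin at its underside. To stay standing there.
- spice_1: Loose yellow-capped spice jar, 45 wide and about 100 tall, standing in the crate's rear half; origin at its underside. To stay standing there.
- spice_2: Loose red-capped spice jar, 45 wide and about 100 tall, standing in the crate's rear half; origin at its underside. To stay standing there.
- oil_bottle: Bystander, loose: square oil bottle with a gold cap, 62 wide, 264 tall; origin at its underside. Leave alone.
- onion: Bystander, loose: red onion, 84 wide, 89 tall; origin at its underside. Leave alone.
- pepper_mill: Bystander, loose: pepper mill with grey domed cap, 44 wide, 90 tall; origin at its underside. Leave alone.
- lemon: Bystander, loose: lemon, 78 long, 56 tall; origin at its underside. Leave alone.
- egg_box: Bystander, loose: grey egg box, 106x156x72; origin at its underside. Leave alone.
There are look-alikes about, which are no part of the job. Of the things that look like the hook, the larger one is meant.

How it is judged (in metres and radians):
On the way, in this order (a step that is already met when the one before it is completed fails the run):
1. the hook blade is down behind the crate's front wall, at least 10 mm below the rim, with the crate still at the back (z of hook_blade in the frame of crate_rim below -0.01 m and x of hook_blade in the frame of crate_rim between 0 and 0.06 m and y of hook_blade in the frame of crate_rim between -0.079 and 0.079 m and distance of crate from where it was at the start of the episode below 0.02 m), for 0.1 s.
2. the hook pulls the crate square onto the stop bar, pressing it there with at least 4 N for 0.5 s (x of crate_front in the frame of stop_bar between 0.003 and 0.009 m and z of crate_front in the frame of rack below 0.024 m and angle between the x axis of crate_front and the x axis of rack, either way round below 0.035 rad and contact force between crate and stop_bar above 4 N and contact force between hook and crate above 2 N), for 0.5 s.
At the end, for the whole second after the job is handed in: The crate's foot is within 3 mm of the stop bar's rear face and square to it within 2 degrees, flat on the deck; the hook stands upright and at rest on the cork mat, handle centre and blade both over the mat (x of crate_front in the frame of stop_bar between 0.003 and 0.009 m and z of crate_front in the frame of rack below 0.024 m and angle between the x axis of crate_front and the x axis of rack, either way round below 0.035 rad and x of hook_grip in the frame of mat between -0.12 and 0.12 m and y of hook_grip in the frame of mat between -0.055 and 0.055 m and x of hook_blade in the frame of mat between -0.12 and 0.12 m and y of hook_blade in the frame of mat between -0.055 and 0.055 m and z of hook_grip in the frame of mat below 0.028 m and angle between hook_grip's own z axis and vertical below 0.1 rad and linear speed of each of hook, crate below 0.02 m/s and contact force between hook and crate below 0.2 N); the robot touches nothing.
It fails at once if hook and crate press on each other with more than 20 N (contact force between hook and crate above 20 N).
It fails at once if the gripper or arm touches the crate (contact force between any of the fingers, the arm and crate above 0.5 N).
It fails at once if the crate is tipped (angle between crate's own z axis and vertical above 0.15 rad).
It fails at once if a spice jar tips over or leaves the crate (angle between any of spice_0, spice_1, spice_2's own z axis and vertical above 0.5 rad or distance between any of spice_0, spice_1, spice_2 and crate above 0.1 m).
It fails at once if a bystander is disturbed (distance of any of oil_bottle, onion, pepper_mill, lemon, egg_box from where it was at the start of the episode above 0.025 m).
It also fails if it takes over 64 s, if anything falls off the work surface, if the arm or the gripper's body presses on something with over 40 N, if the wrist force passes 120 N, or if a joint passes its speed limit or range.

ROBOT

A 6-joint arm with a two-finger parallel gripper is mounted at the origin on a cart in front of the work surface, level with it; the furniture and walls round the work are solid. World frame = base frame: x ahead of the robot, y to its left, z up, the work surface at z = 0. Lengths are in mm, angles in rad, forces in N, time in s.
With the tool pointing down it reaches from about 350 to 975 mm from the base axis. Payload 7.1 kg.
Tool frame: the origin (TCP) lies at the very end of the fingers, on their centre line; the grasp point (between the pads) lies 19 mm behind it; y points along the fingers, z is the direction in which the jaws open and shut, and the axes are right-handed (so a half turn about y gives the same grasp; the last joint's range is limited). The gripper opens to 88 mm and grips with 3 to 60 N. Pads are 20 mm wide; open, the fingers measure 115 mm over their backs; the gripper's body (75 mm by 178 mm) begins 61 mm behind the grasp point.
Start: joints at [-1.34, 0.423, 1.63, -0, 1.089, -0.019], TCP at [154.525, -605.58, 222.675] pointing down, gripper open.
Joint ranges: [-3, 3], [-0.9, 2.11], [0.09, 2.58], [-1.31, 4.45], [0.11, 2.69], [-2.54, 2.54]. Speed limits (rad/s): [2.39, 2.39, 3.01, 3.14, 3.14, 3.14].

INTERFACE

Orientations are given as a rotation vector (axis times angle).
In Python, from workcell import ctrl gives the robot as it stands.
- The arm moves only by the shell command python3 -m jog 'ROWS'. ROWS is JSON, a list of rows, each a list of 3 entries, a list of its own where there are three numbers: the opening, from 0 (shut) to 1 (fully open), then the shift along the tool's x, y, z in cm, then the turn, a rotation vector about the tool's x, y, z in rad. In form: [[claw, [dx, dy, dz], [wx, wy, wz]], ...]. A call has 1 to 8 rows; each row is the pose to reach, as a shift and turn from the pose commanded when the call began, along the tool's axes at that moment; what a row does not reach only later rows make up. A row lasts 1/10 s, in which the tool goes at most 50 mm and 8.59 degrees, less where a joint would pass 70% of its speed; a pose out of reach is approached as far as the arm can. A call with a gripper value outside its range is refused whole. The fingers move at their own pace and stop on an object; the grip force is fixed at half the most. Time passes only in rows, so rows that repeat a pose let the fingers close. It gives the time, the measured TCP pose, the force and the opening at its end, in the units of the state.
- ctrl.get_obs(): the state, without advancing time (a new reading comes with each control period).
- ctrl.get_image(name): name is "scene" or "top" or "wrist"; returns a dict with "color" (480x640x3 uint8, red, green, blue), "z_map" (480x640 float32, mm along the optical axis (not along the pixel's ray), 0 where there is no reading), "fx", "fy", "cx", "cy" (pixels), "dist_coeffs" ([k1, k2, p1, p2, k3] as OpenCV has them; the pictures are not rectified), "pose" (4x4, takes a point from camera to world coordinates). Camera axes: x right, y down, z forward; pixel columns grow to the right and rows downward; lengths in mm; the calibration is good to about 2 mm. A picture is of the moment at which its call begins.
- ctrl.close_job(): hands the job in, once; it reports no verdict.
The state is a dict: "t": time; "qpos": joint angles; "qvel": joint speeds; "joint_torque": joint torques, N m; "ee_pos": TCP position; "orientation": TCP orientation; "ft_force": force on the tool from outside, world axes, zero at the start; "moment": the same for the moment, N m; "width": finger opening in mm.
Only numpy, scipy, OpenCV 4.12 (cv2) and the standard library are available. Lean on these libraries where they do the work, as an engineer would, in place of code of your own. Each camera call takes 0.05 s, during which the arm holds its last target.

## Working session

There is one attempt and no reset: what is moved stays moved. The work goes in short steps, Python scripts to look and compute and a shell command to move; the robot and the scene stay as the last step left them, time stands still between calls to the robot, and variables do not carry over. Pictures are saved under pics/ and viewed, and the job is handed in when it is done.

```bash
ls; mkdir -p pics
cat > h.py <<'E'
import numpy as np, cv2
from workcell import ctrl
from scipy.spatial.transform import Rotation as R
def snap(name,fn):
    im=ctrl.get_image(name); np.savez(''+fn+'.npz',**{k:np.array(v) for k,v in im.items()})
    cv2.imwrite('pics/'+fn+'.png',im['color'][:,:,::-1]); return im
def load(fn): return dict(np.load(''+fn+'.npz'))
def cloud(im):
    h,w=im['z_map'].shape; K=np.array([[im['fx'],0,im['cx']],[0,im['fy'],im['cy']],[0,0,1.]])
    u,v=np.meshgrid(np.arange(w),np.arange(h)); p=np.stack([u,v],-1).reshape(-1,1,2).astype(float)
    n=cv2.undistortPoints(p,K,np.array(im['dist_coeffs'],float)).reshape(h,w,2)
    z=im['z_map'].astype(float); P=np.stack([n[...,0]*z,n[...,1]*z,z],-1)
    T=np.array(im['pose']); W=P@T[:3,:3].T+T[:3,3]; W[z==0]=np.nan; return W
E
python3 - <<'E'
from h import *
for n in ['scene','top','wrist']: 
    im=snap(n,n+'0'); print(n,im['pose'].round(3) if hasattr(im['pose'],'round') else im['pose'])
o=ctrl.get_obs(); print(o)
print(R.from_rotvec(o['orientation']).as_matrix().round(3))
E
```

```text
pics
scene [[-4.420000e-01 -6.290000e-01  6.400000e-01 -5.430770e+02]
 [-8.970000e-01  3.080000e-01 -3.170000e-01  4.547250e+02]
 [ 3.000000e-03 -7.140000e-01 -7.000000e-01  1.199025e+03]
 [ 0.000000e+00  0.000000e+00  0.000000e+00  1.000000e+00]]
top [[ 7.000000e-03 -9.830000e-01  1.820000e-01  2.242760e+02]
 [-9.990000e-01 -1.500000e-02 -4.200000e-02 -2.817900e+01]
 [ 4.300000e-02 -1.820000e-01 -9.820000e-01  1.327288e+03]
 [ 0.000000e+00  0.000000e+00  0.000000e+00  1.000000e+00]]
wrist [[ 2.47000e-01 -9.27000e-01 -2.83000e-01  2.33151e+02]
 [-9.69000e-01 -2.37000e-01 -7.10000e-02 -5.85642e+02]
 [-1.00000e-03  2.92000e-01 -9.56000e-01  3.84745e+02]
 [ 0.00000e+00  0.00000e+00  0.00000e+00  1.00000e+00]]
{'t': 0.15, 'qpos': array([-1.33995761e+00,  4.23689663e-01,  1.63049377e+00, -6.75182512e-07,
        1.08860111e+00, -1.89843472e-02]), 'qvel': array([ 0.00314008, -0.00167105, -0.00252645,  0.00153178,  0.00032   ,
        0.00014413]), 'joint_torque': array([-1.86269408e-04, -5.44983065e+01, -2.73920345e+01,  6.43811119e-02,
        2.04477453e-02, -5.17967271e-05]), 'ee_pos': array([ 154.45664109, -605.17231421,  222.07318552]), 'orientation': array([-0.2623806 ,  2.08977869, -2.08728404]), 'ft_force': array([-0.24730276,  0.024707  ,  0.32311923]), 'moment': array([-0.07029262,  0.00795138, -0.00099147]), 'width': 88.22215872187581}
[[-0.969 -0.     0.247]
 [-0.247  0.001 -0.969]
 [-0.    -1.    -0.001]]
```

View pics/scene0.png

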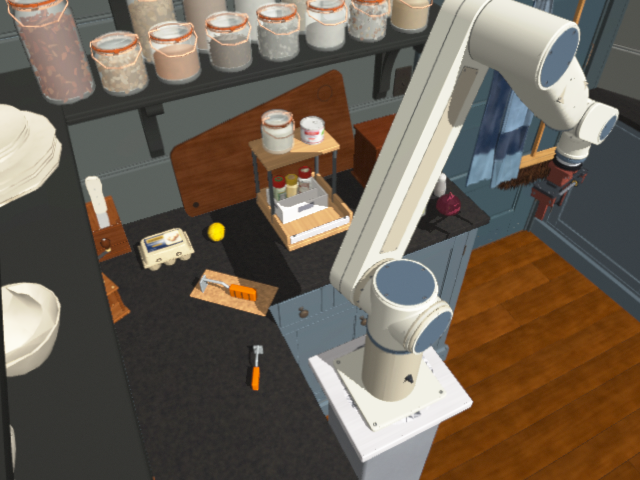

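View pics/top0.png

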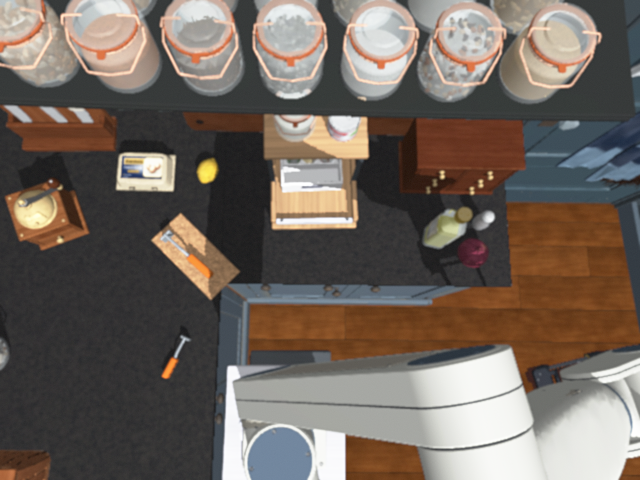

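View pics/wrist0.png

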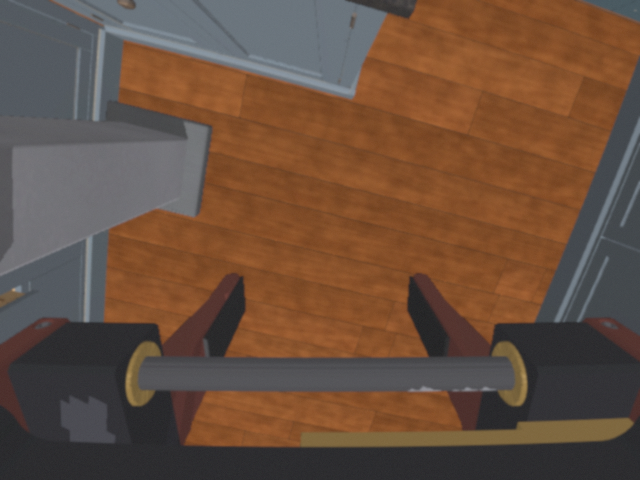

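The scene shows the mat with the larger hook at about (235,290) and the rack at (300,200). In the top view the hook handle is at (202,265), the blade at (168,238), and the rack and crate at (313,190). The smaller hook at (176,357) is the look-alike. Next I'll measure positions.

Run:
```python
from h import *
for fn,(x0,y0,x1,y1),s in [('top0',(140,205,250,305),6),('top0',(255,100,375,240),5),('scene0',(240,150,360,260),6)]:
    im=load(fn); c=im['color'][y0:y1,x0:x1,::-1]; c=cv2.resize(c,None,fx=s,fy=s,interpolation=cv2.INTER_NEAREST if 0 else cv2.INTER_CUBIC)
    while c.shape[0]>600 or c.shape[1]>800: c=cv2.resize(c,None,fx=.9,fy=.9)
    cv2.imwrite(f'pics/c_{fn}_{x0}.png',c); print(c.shape)
im=load('top0'); W=cloud(im)
hsv=cv2.cvtColor(im['color'],cv2.COLOR_RGB2HSV)
# orange handle
m=(hsv[...,0]>5)&(hsv[...,0]<16)&(hsv[...,1]>200)&(hsv[...,2]>150)
m[:240]=0;m[290:]=0;m[:,:180]=0;m[:,225:]=0
P=W[m]; print(m.sum(),np.nanmedian(P,0))
top=P[P[:,2]>np.nanpercentile(P[:,2],50)-4]
r=cv2.minAreaRect(top[:,:2].astype(np.float32)); print(r, np.percentile(top[:,2],[5,50,95]))
for (u,v) in [(165,236),(170,240),(180,247),(190,256),(200,264),(208,272),(186,219),(236,268),(210,296),(155,238)]:
    print((u,v),W[v,u].round(1))
```

```text
(600, 660, 3)
(567, 486, 3)
(594, 648, 3)
24 [402.73425856 214.60447264  42.42276626]
((420.8185729980469, 234.52268981933594), (73.441162109375, 5.810779571533203), 44.52767562866211) [40.16207255 43.19845625 45.88688666]
(165, 236) [494.9 332.7  52.4]
(170, 240) [484.  318.7  52.2]
(180, 247) [465.8 291.9  48.3]
(190, 256) [442.3 265.   42.5]
(200, 264) [420.5 236.9  43.1]
(208, 272) [399.  214.7  40.9]
(186, 219) [556.9 292.1  -1.1]
(236, 268) [415.5 143.7   9.5]
(210, 296) [337.  212.9   3.7]
(155, 238) [499.2 373.9   2.8]
```

View pics/c_top0_140.png

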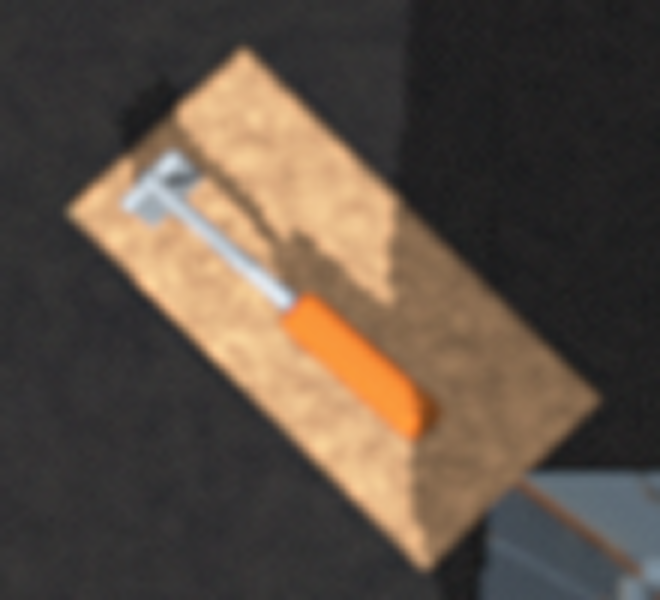

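View pics/c_top0_255.png

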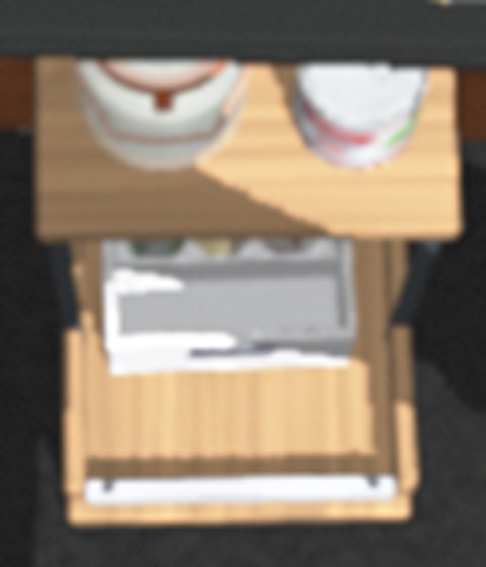

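View pics/c_scene0_240.png

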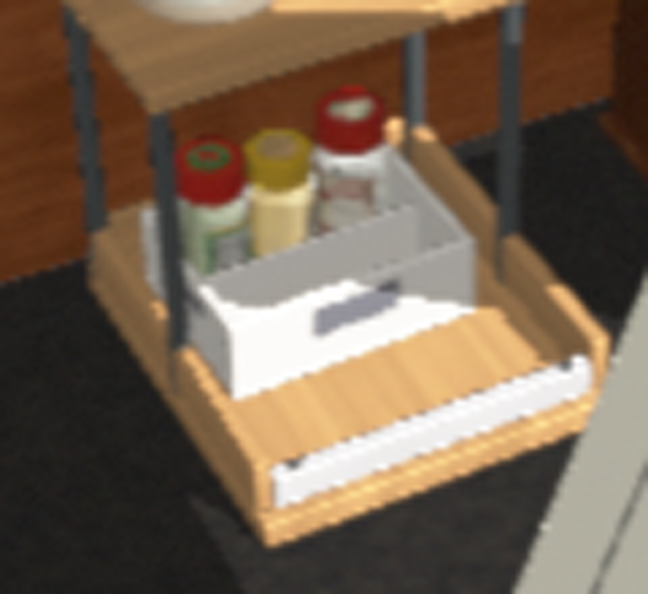

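The crops show the hook on the mat with its blade toward the upper left. The crate is slightly turned on the deck, and the stop bar lies across the front of the deck. Now I'll get positions from corner pixels.

```bash
cat >> h.py <<'E'
def ray(im,u,v,z):
    K=np.array([[im['fx'],0,im['cx']],[0,im['fy'],im['cy']],[0,0,1.]])
    n=cv2.undistortPoints(np.array([[[u,v]]],float),K,np.array(im['dist_coeffs'],float)).ravel()
    T=np.array(im['pose']); d=T[:3,:3]@np.array([n[0],n[1],1]); o=T[:3,3]; return o+d*(z-o[2])/d[2]
E
python3 - <<'E'
from h import *
im=load('top0'); W=cloud(im)
f=lambda x,y,z,s=6,o=(140,205): ray(im,o[0]+(x+.5)/s-.5,o[1]+(y+.5)/s-.5,z).round(1)
C=[f(245,47,4),f(66,212,4),f(428,573,4),f(602,400,4)]; print('mat',C,np.mean(C,0))
C=np.array(C); print('mat dir', np.degrees(np.arctan2(*(C[0]+C[1]-C[2]-C[3])[[1,0]])), np.linalg.norm(C[1]-C[2]),np.linalg.norm(C[0]-C[1]))
print('handle front',f(298,306,44),'rear',f(418,422,44),'bladetop', f(126,200,51),f(178,157,51))
s=486/120; g=lambda x,y,z: f(x,y,z,s,(255,100))
print('bar front top corners z44',g(86,500,44),g(395,500,44),'rear',g(86,479,44),g(395,479,44))
print('deck front',g(68,523,20),g(412,523,20))
print('upper board front',g(37,240,245),g(462,240,245))
print('crate front top rim outer',g(107,352,80),g(355,350,80),'foot',g(112,373,20),g(353,365,20))
# cloud based crate rim: points z 70..85 within crate
s=load('scene0'); 
for nm,I in [('top',im),('scene',s)]:
    V=cloud(I)
    m=(V[...,2]>70)&(V[...,2]<86)&(V[...,0]>500)&(V[...,0]<760)&(V[...,1]>-200)&(V[...,1]<150)
    P=V[m]; print(nm,len(P), P.min(0).round(),P.max(0).round())
    m=(V[...,2]>36)&(V[...,2]<50)&(V[...,0]>440)&(V[...,0]<620)&(V[...,1]>-200)&(V[...,1]<150)
    P=V[m]; print(nm,len(P), P.min(0).round(),P.max(0).round())
E
```

```text
mat [array([574.7, 307.6,   4. ]), array([493.2, 385.3,   4. ]), array([325.7, 209.8,   4. ]), array([407.2, 133.1,   4. ])] [450.2  258.95   4.  ]
mat dir 46.25445162268154 242.6035861235361 112.60346353465336
handle front [443.2 266.8  44. ] rear [390.7 210.4  44. ] bladetop [489.6 344.5  51. ] [510.  322.7  51. ]
bar front top corners z44 [538.6  33.6  44. ] [ 542.4 -180.4   44. ] rear [553.5  33.9  44. ] [ 557.4 -180.5   44. ]
deck front [527.7  46.9  20. ] [ 531.8 -195.2   20. ]
upper board front [647.8  56.4 245. ] [ 653.9 -198.   245. ]
crate front top rim outer [633.5  19.9  80. ] [ 638.5 -149.3   80. ] foot [637.7  18.4  20. ] [ 647.2 -153.7   20. ]
top 375 [ 635. -188.   70.] [720.  48.  86.]
top 360 [ 540. -189.   36.] [607.  45.  50.]
scene 466 [ 633. -185.   70.] [760.  54.  86.]
scene 346 [ 537. -186.   36.] [620.  54.  50.]
```

```bash
cat >> h.py <<'E'
def plan(pos,zyaw,tilt=None):
    """shift (cm) and turn (rad) in present tool axes to reach pos (mm), tool down, tool z at yaw zyaw (deg)"""
    o=ctrl.get_obs(); A=R.from_rotvec(o['orientation']).as_matrix()
    a=np.radians(zyaw); y=np.array([0,0,-1.]); z=np.array([np.cos(a),np.sin(a),0]); B=np.stack([np.cross(y,z),y,z],1)
    print('t',round(o['t'],2),'pos',o['ee_pos'].round(1),'zyaw',np.degrees(np.arctan2(A[1,2],A[0,2])).round(2),'F',o['ft_force'].round(1),'w',round(o['width'],1),'q',o['qpos'].round(2))
    print('shift',(A.T@(np.array(pos)-o['ee_pos'])/10).round(2).tolist(),'turn',R.from_matrix(A.T@B).as_rotvec().round(3).tolist())
E
python3 - <<'E'
from h import *
im=load('top0')
for n,u,v,z in [('oil cap',463,215,264),('oil base',432,245,0),('mill',484,220,90),('onion',472,252,45)]: print(n,ray(im,u,v,z).round())
plan((330,-400,380),-15)
E
```

```text
oil cap [ 512. -416.  264.]
oil base [ 492. -418.    0.]
mill [ 546. -537.   90.]
onion [ 464. -516.   45.]
t 0.15 pos [ 154.5 -605.2  222.1] zyaw -75.69 F [-0.2  0.   0.3] w 88.2 q [-1.34  0.42  1.63 -0.    1.09 -0.02]
shift [-22.08, -15.77, -15.56] turn [0.001, -1.059, -0.001]
```

```bash
python3 -m jog '[[1,[-5,-15.8,-5],[0,-0.3,0]],[1,[-5,-15.8,-5],[0,-0.3,0]],[1,[-12,-15.8,-10],[0,-0.6,0]],[1,[-22,-15.8,-15.5],[0,-1.06,0]],[1,[-22,-15.8,-15.5],[0,-1.06,0]],[1,[-22,-15.8,-15.5],[0,-1.06,0]],[1,[-22,-15.8,-15.5],[0,-1.06,0]],[1,[-22,-15.8,-15.5],[0,-1.06,0]]]'
python3 -c "
from h import *
plan((480,-50,380),45)"
```

```text
t: 0.95
ee_pos: [332.1, -398.4, 382.1]
orientation: [-1.078, 1.391, -1.394]
ft_force: [-0.2, -0.8, 0.3]
width: 87.5
t 0.95 pos [ 332.1 -398.4  382.1] zyaw -14.47 F [-0.2 -0.8  0.3] w 87.5 q [-0.9   0.11  1.68  0.    1.35 -0.65]
shift [-37.43, 0.21, 5.61] turn [-0.002, -1.038, 0.001]
```

```bash
python3 -m jog '[[1,[-37.5,0,5.6],[0,-1.04,0]],[1,[-37.5,0,5.6],[0,-1.04,0]],[1,[-37.5,0,5.6],[0,-1.04,0]],[1,[-37.5,0,5.6],[0,-1.04,0]],[1,[-37.5,0,5.6],[0,-1.04,0]],[1,[-37.5,0,5.6],[0,-1.04,0]],[1,[-37.5,0,5.6],[0,-1.04,0]],[1,[-37.5,0,5.6],[0,-1.04,0]]]'
python3 -c "
from h import *
snap('wrist','w1')
snap('top','t1')
snap('scene','s1')
plan((450,200,300),105)"
```

```text
t: 1.75
ee_pos: [480.9, -51.0, 380.3]
orientation: [-1.482, 0.616, -0.615]
ft_force: [0.3, -0.6, 0.5]
width: 87.5
t 1.9 pos [480.4 -52.5 380.1] zyaw 44.72 F [-1.1 -0.4 -0. ] w 87.6 q [-0.13  0.05  1.75 -0.    1.34 -0.91]
shift [-20.08, 8.0, 15.62] turn [0.001, -1.052, -0.001]
```

View pics/w1.png

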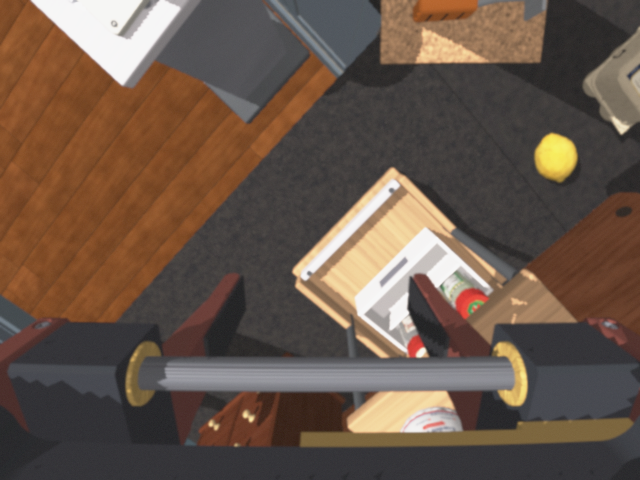

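The wrist view shows the crate's front wall from about (358,298) to (430,232), the stop bar from (305,275) to (397,185), and the mat at the top. I'll zoom in to measure.

Run:
```python
from h import *
im=load('w1'); c=im['color'][165:345,285:465,::-1]; c=cv2.resize(c,(600,600),interpolation=cv2.INTER_CUBIC); cv2.imwrite('pics/w1c.png',c)
W=cloud(im)
m=(W[...,2]>72)&(W[...,2]<88)&(W[...,0]>600)&(W[...,0]<700)&(W[...,1]>-180)&(W[...,1]<60); print(m.sum())
m=(W[...,2]>17)&(W[...,2]<23)&(W[...,0]>555)&(W[...,0]<630)&(W[...,1]>-160)&(W[...,1]<20); print('deck z',np.median(W[m],0))
```

```text
1051
deck z [595.29663802 -62.87932694  20.65324105]
```

View pics/w1c.png

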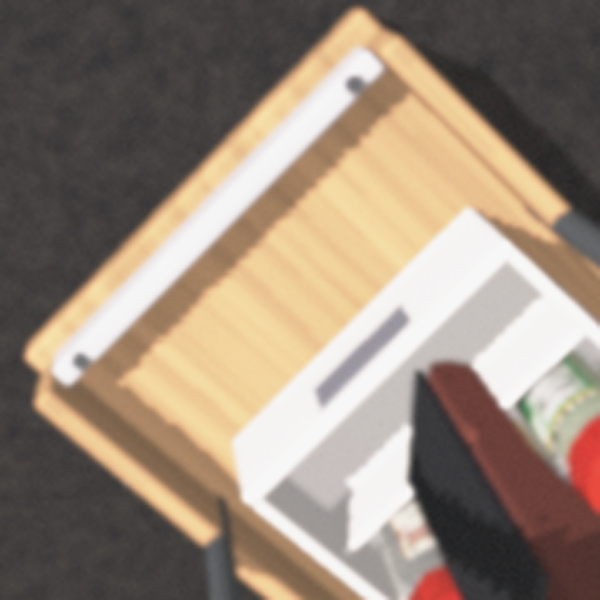

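Run:
```python
from h import *
im=load('w1'); s=600/180
g=lambda x,y,z: ray(im,285+(x+.5)/s-.5,165+(y+.5)/s-.5,z)
def line(n,a,b,z):
    A,B=g(*a,z),g(*b,z); d=B-A
    print(n,A.round(1),B.round(1),'len',np.linalg.norm(d).round(1),'mid',((A+B)/2).round(1),'normal yaw',np.degrees(np.arctan2(-d[0],d[1])).round(2))
line('crate foot',(233,440),(472,208),20)
line('rim inner',(265,495),(508,262),80)
line('bar top rear',(74,385),(384,70),44)
line('bar top front',(53,366),(360,47),44)
line('deck front',(25,352),(358,8),20)
W=cloud(im)
m=(W[...,2]>76)&(W[...,2]<86)&(W[...,0]>600)&(W[...,0]<700)&(W[...,1]>-180)&(W[...,1]<60)
P=W[m];
c=im['color'][m]
# rim front band: for y bins, min x and max contiguous
for y in range(-150,30,20):
    q=P[(P[:,1]>y)&(P[:,1]<y+20)]
    if len(q): print(y+10,len(q),np.sort(q[:,0])[[0,len(q)//4,len(q)//2]].round(1),np.median(q[:,2]).round(1))
```

```text
crate foot [ 648.5 -148.6   20. ] [640.9  20.9  20. ] len 169.6 mid [644.7 -63.8  20. ] normal yaw 2.58
rim inner [ 654.3 -140.    80. ] [646.3  14.5  80. ] len 154.8 mid [650.3 -62.8  80. ] normal yaw 2.95
bar top rear [ 561.3 -175.8   44. ] [553.4  33.8  44. ] len 209.8 mid [557.4 -71.   44. ] normal yaw 2.18
bar top front [ 547.1 -175.8   44. ] [538.  33.  44.] len 209.0 mid [542.6 -71.4  44. ] normal yaw 2.49
deck front [ 537.6 -189.    20. ] [529.4  45.8  20. ] len 234.9 mid [533.5 -71.6  20. ] normal yaw 2.0
-140 163 [646.4 651.  664.2] 80.4
-120 61 [644.8 646.  647.8] 80.3
-100 66 [643.6 645.4 646.6] 80.2
-80 69 [642.1 643.9 645.5] 80.1
-60 64 [641.3 642.7 644. ] 80.2
-40 69 [640.1 641.5 643.4] 80.1
-20 73 [638.9 640.4 642. ] 80.2
0 71 [638.3 639.5 641.3] 80.1
20 180 [637.7 646.6 664.4] 80.3
```

```bash
python3 -m jog '[[1,[-20,8,15.6],[0,-1.05,0]],[1,[-20,8,15.6],[0,-1.05,0]],[1,[-20,8,15.6],[0,-1.05,0]],[1,[-20,8,15.6],[0,-1.05,0]],[1,[-20,8,15.6],[0,-1.05,0]],[1,[-20,8,15.6],[0,-1.05,0]],[1,[-20,8,15.6],[0,-1.05,0]],[1,[-20,8,15.6],[0,-1.05,0]]]'
python3 -c "
from h import *
plan((420,238,240),137)"
```

```text
t: 2.7
ee_pos: [450.8, 197.6, 300.1]
orientation: [-1.562, -0.202, 0.204]
ft_force: [-0.6, 0.6, 0.5]
width: 87.9
t 2.7 pos [450.8 197.6 300.1] zyaw 104.81 F [-0.6  0.6  0.5] w 87.9 q [ 0.39  0.14  1.84 -0.    1.17 -1.44]
shift [-1.94, 6.01, 4.69] turn [0.0, -0.562, -0.001]
```

```bash
python3 -m jog '[[1,[-2,6,4.7],[0,-0.56,0]],[1,[-2,6,4.7],[0,-0.56,0]],[1,[-2,6,4.7],[0,-0.56,0]],[1,[-2,6,4.7],[0,-0.56,0]],[1,[-2,6,4.7],[0,-0.56,0]]]'
python3 -c "
from h import *
snap('wrist','w2')
plan((420,238,140),137)"
```

```text
t: 3.2
ee_pos: [419.9, 237.8, 240.7]
orientation: [-1.476, -0.635, 0.636]
ft_force: [0.8, 0.6, 0.4]
width: 87.5
t 3.25 pos [420.  237.9 240.8] zyaw 136.44 F [-0.1  0.2 -0.1] w 87.8 q [ 0.49  0.19  1.92 -0.    1.03 -1.89]
shift [0.01, 10.08, 0.01] turn [0.0, -0.01, 0.0]
```

View pics/w2.png

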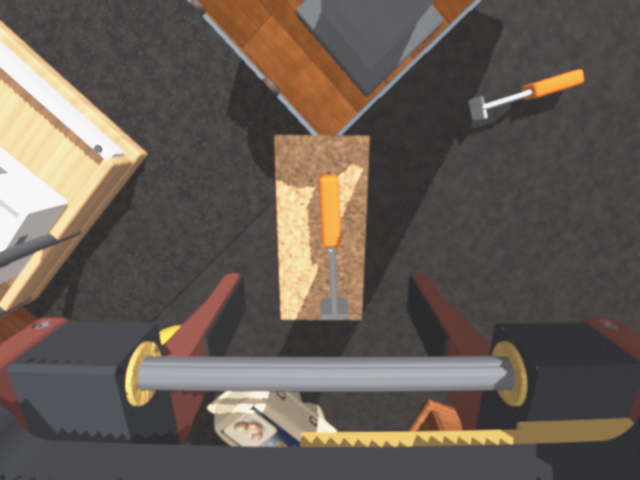

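The wrist view shows the orange handle from (330,175) to (331,247) and the blade at about (335,310). Measuring these now.

Run:
```python
from h import *
im=load('w2'); W=cloud(im); print(im['pose'][:3,3].round(),im['pose'][:3,2].round(2))
hsv=cv2.cvtColor(im['color'],cv2.COLOR_RGB2HSV)
m=(hsv[...,0]>5)&(hsv[...,0]<20)&(hsv[...,1]>215)&(hsv[...,2]>150)
n,l,st,_=cv2.connectedComponentsWithStats(m.astype(np.uint8))
for i in range(1,n):
    if st[i,4]>100:
        P=W[l==i]; P=P[~np.isnan(P[:,0])]; t=np.percentile(P[:,2],60); T=P[P[:,2]>t-3]
        r=cv2.minAreaRect(T[:,:2].astype(np.float32)); print(st[i],r,t.round(1)); 
        c=T.mean(0); u,s,v=np.linalg.svd(T[:,:2]-c[:2]); print(c.round(1),'axis yaw',np.degrees(np.arctan2(v[0,1],v[0,0])))
for p in [(330,176),(331,246)]: print(ray(im,*p,44).round(1))
M=[ray(im,*p,4) for p in [(275,136),(369,136),(362,319),(281,320)]]; print(np.round(M,1),np.mean(M,0))
m=(W[...,2]>44)&(W[...,2]<60); b=np.zeros_like(m); b[250:325,300:365]=1
P=W[m&b]; print(len(P),np.nanmean(P,0),P.max(0)); 
a=np.radians(47); ax=np.array([np.cos(a),np.sin(a)]);
```

```text
[365. 179. 403.] [ 0.2   0.21 -0.96]
[390.3 211.7  44. ]
[443.5 270.   44. ]
[[407.7 138.3   4. ]
 [329.  212.8   4. ]
 [493.2 385.4   4. ]
 [574.4 310.8   4. ]] [451.06099277 261.8147933    4.        ]
564 [481.33135158 313.69204244  50.64273613] [513.24861374 347.47714056  54.27623136]
```

```bash
python3 -c "
from h import *
plan((417,240.5,12),138)"
```

```text
t 3.25 pos [420.  237.9 240.8] zyaw 136.44 F [-0.1  0.2 -0.1] w 87.8 q [ 0.49  0.19  1.92 -0.    1.03 -1.89]
shift [-0.02, 22.88, 0.4] turn [0.0, -0.027, 0.0]
```

```bash
python3 -m jog '[[1,[0,5,0.4],[0,-0.03,0]],[1,[0,10,0.4],[0,-0.03,0]],[1,[0,15,0.4],[0,-0.03,0]],[1,[0,18,0.4],[0,-0.03,0]],[1,[0,20,0.4],[0,-0.03,0]],[1,[0,20,0.4],[0,-0.03,0]]]'
python3 -c "
from h import *
snap('wrist','w3')
plan((417,240.5,12),138)"
```

```text
t: 3.85
ee_pos: [415.4, 240.2, 38.6]
orientation: [-1.469, -0.654, 0.662]
ft_force: [-0.1, 0.2, 0.8]
width: 87.7
t 3.9 pos [416.3 240.8  40. ] zyaw 138.32 F [-0.2  0.3  1.5] w 87.8 q [ 0.5   0.53  2.04 -0.    0.58 -1.91]
shift [0.03, 2.8, -0.08] turn [-0.001, 0.006, -0.002]
```

View pics/w3.png

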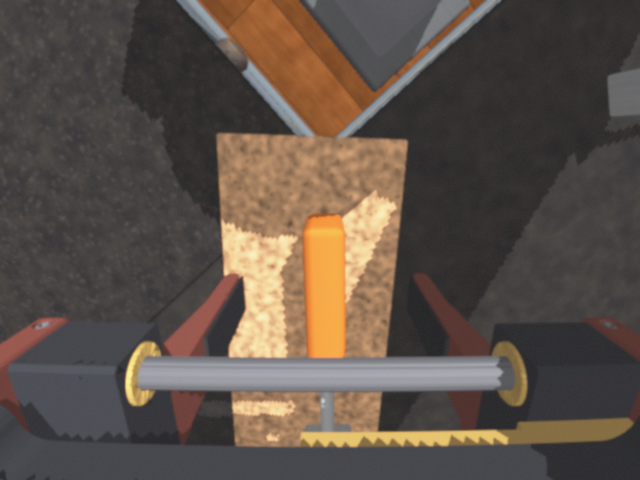

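The handle is centred between the fingers (about column 325) and aligned with them. I'll go down and close.

```bash
python3 -m jog '[[1,[0,2,-0.05],[0,0,0]],[1,[0,2.8,-0.05],[0,0,0]],[1,[0,2.8,-0.05],[0,0,0]],[0,[0,2.8,-0.05],[0,0,0]],[0,[0,2.8,-0.05],[0,0,0]],[0,[0,2.8,-0.05],[0,0,0]],[0,[0,2.8,-0.05],[0,0,0]],[0,[0,2.8,-0.05],[0,0,0]]]'
python3 -m jog '[[0,[0,0,0],[0,0,0]],[0,[0,0,0],[0,0,0]]]'
python3 -c "
from h import *
plan((417,240.5,112),138)"
```

```text
t: 4.7
ee_pos: [417.0, 241.6, 12.9]
orientation: [-1.467, -0.663, 0.662]
ft_force: [0.2, -1.7, 1.2]
width: 51.2
t: 4.9
ee_pos: [416.8, 241.5, 12.7]
orientation: [-1.467, -0.662, 0.663]
ft_force: [0.3, -0.7, 0.4]
width: 34.9
t 4.9 pos [416.8 241.5  12.7] zyaw 138.6 F [ 0.3 -0.7  0.4] w 34.9 q [ 0.5   0.58  2.04 -0.    0.52 -1.92]
shift [-0.06, -9.93, -0.08] turn [-0.0, 0.01, -0.0]
```

```bash
python3 -m jog '[[0,[0,0,0],[0,0,0]],[0,[0,0,0],[0,0,0]],[0,[0,0,0],[0,0,0]]]'
python3 -m jog '[[0,[0,-1,0],[0,0,0]],[0,[0,-3,0],[0,0,0]],[0,[0,-6,0],[0,0,0]],[0,[0,-10,0],[0,0,0]],[0,[0,-14,0],[0,0,0]],[0,[0,-16,0],[0,0,0]],[0,[0,-16,0],[0,0,0]]]'
python3 -c "
from h import *
snap('wrist','w4');snap('scene','s4')
plan((430,-60,172),92)"
```

```text
t: 5.2
ee_pos: [416.8, 241.5, 12.6]
orientation: [-1.467, -0.662, 0.663]
ft_force: [0.2, -0.2, -1.1]
width: 21.6
t: 5.9
ee_pos: [418.5, 242.4, 176.0]
orientation: [-1.467, -0.668, 0.657]
ft_force: [0.3, -0.1, -1.3]
width: 21.9
t 6.0 pos [416.6 241.3 172.7] zyaw 138.6 F [-0.   0.5 -2.2] w 21.6 q [ 0.5   0.29  1.98  0.    0.87 -1.92]
shift [-21.71, 0.06, -20.94] turn [-0.0, 0.813, 0.0]
```

View pics/w4.png

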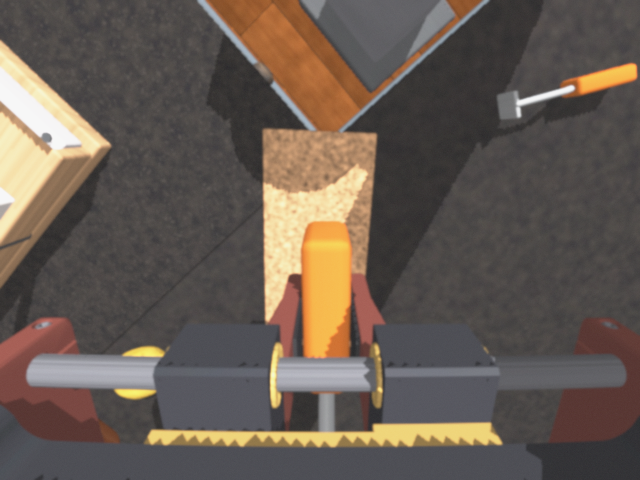

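```bash
python3 -m jog '[[0,[-2,0,-2],[0,0.1,0]],[0,[-5,0,-5],[0,0.22,0]],[0,[-8,0,-8],[0,0.34,0]],[0,[-11,0,-11],[0,0.46,0]],[0,[-14,0,-14],[0,0.58,0]],[0,[-17,0,-17],[0,0.69,0]],[0,[-20,0,-19.5],[0,0.78,0]],[0,[-21.7,0,-21],[0,0.81,0]]]'
python3 -c "
from h import *
plan((543,-67,110),92)"
```

```text
t: 6.8
ee_pos: [429.2, -62.3, 170.9]
orientation: [-1.57, -0.023, 0.029]
ft_force: [-0.3, 0.1, -1.5]
width: 21.9
t 6.8 pos [429.2 -62.3 170.9] zyaw 91.91 F [-0.3  0.1 -1.5] w 21.9 q [-0.17  0.22  2.08 -0.    0.85 -1.78]
shift [11.38, 6.04, -0.86] turn [-0.001, -0.002, -0.004]
```

```bash
python3 -m jog '[[0,[2,2,-0.4],[0,0,0]],[0,[5,4,-0.6],[0,0,0]],[0,[8,5,-0.8],[0,0,0]],[0,[10,6,-0.9],[0,0,0]],[0,[11.4,6,-0.9],[0,0,0]],[0,[11.4,6,-0.9],[0,0,0]],[0,[11.4,6,-0.9],[0,0,0]]]'
python3 -c "
from h import *
for n in ['wrist','scene','top']: snap(n,n+'5')
plan((543,-67,55),92)
for n,b in [('scene',(230,120,370,260)),('top',(250,100,380,260))]:
    c=load(n+'5')['color'][b[1]:b[3],b[0]:b[2],::-1]; cv2.imwrite('pics/'+n+'5c.png',cv2.resize(c,None,fx=3.7,fy=3.7,interpolation=cv2.INTER_CUBIC))
"
```

```text
t: 7.5
ee_pos: [543.5, -64.6, 111.0]
orientation: [-1.57, -0.027, 0.033]
ft_force: [0.5, 0.4, -1.5]
width: 21.8
t 7.65 pos [543.9 -64.7 112.3] zyaw 92.19 F [-1.9 -0.4 -1.4] w 21.9 q [-0.14  0.47  1.87 -0.    0.8  -1.75]
shift [-0.09, 5.73, -0.23] turn [-0.0, 0.003, -0.001]
```

View pics/wrist5.png

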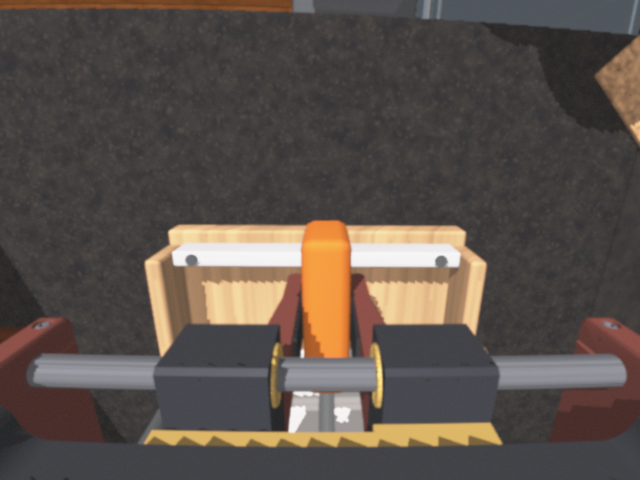

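View pics/scene5c.png

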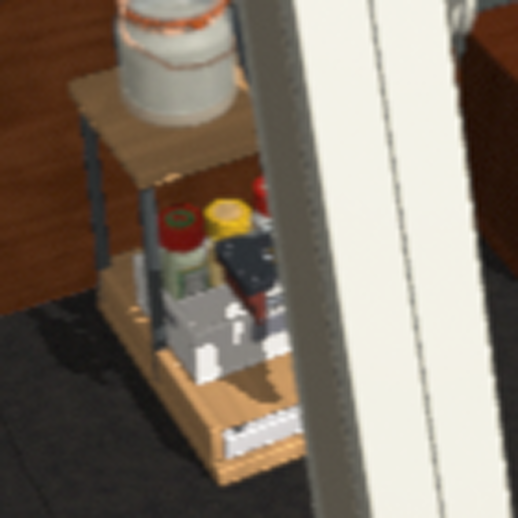

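View pics/top5c.png

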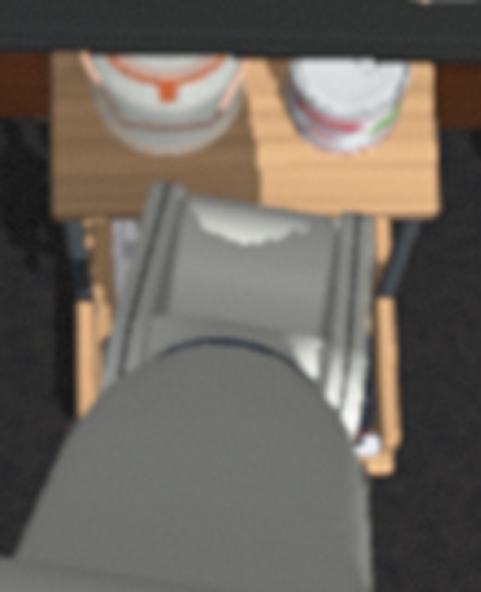

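The wrist view shows the handle over the bar (row about 255) and the tool aligned with it. The blade is hidden. I'll lower in stages and watch the force.

```bash
python3 -m jog '[[0,[0,1,-0.1],[0,0,0]],[0,[0,2,-0.1],[0,0,0]],[0,[0,2.8,-0.1],[0,0,0]],[0,[0,2.8,-0.1],[0,0,0]]]'
python3 -m jog '[[0,[0,0.7,0],[0,0,0]],[0,[0,1.4,0],[0,0,0]],[0,[0,2.0,0],[0,0,0]],[0,[0,2.7,0],[0,0,0]],[0,[0,2.7,0],[0,0,0]]]'
python3 -c "
from h import *
snap('wrist','w6')
im=load('w6')
def L(z,a,b):
    A,B=ray(im,*a,z),ray(im,*b,z); d=B-A; print(A.round(1),B.round(1),np.degrees(np.arctan2(d[0],-d[1])).round(2) )
W=cloud(im)
plan((543,-67,57),92)
"
```

```text
t: 8.05
ee_pos: [543.9, -65.7, 83.1]
orientation: [-1.57, -0.028, 0.032]
ft_force: [-0.2, -0.0, -0.7]
width: 22.2
t: 8.55
ee_pos: [544.5, -65.7, 56.6]
orientation: [-1.57, -0.029, 0.031]
ft_force: [-0.1, 0.8, -1.4]
width: 21.9
t 8.6 pos [544.8 -65.7  57.1] zyaw 92.19 F [-0.2 -0.1 -2.2] w 21.6 q [-0.14  0.56  1.89  0.    0.69 -1.75]
shift [-0.18, 0.01, -0.12] turn [-0.0, 0.003, -0.001]
```

View pics/w6.png

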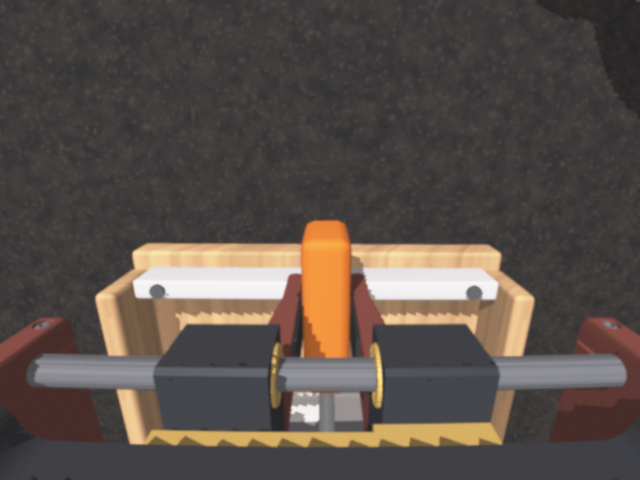

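```bash
python3 -m jog '[[0,[-0.3,0,0],[0,0,0]],[0,[-0.6,0,0],[0,0,0]],[0,[-0.9,0,0],[0,0,0]],[0,[-1.2,0,0],[0,0,0]]]'
python3 -m jog '[[0,[-0.2,0,0],[0,0,0]],[0,[-0.4,0,0],[0,0,0]]]'
python3 -m jog '[[0,[-0.2,0,0],[0,0,0]],[0,[-0.4,0,0],[0,0,0]]]'
python3 -m jog '[[0,[-0.2,0,0],[0,0,0]],[0,[-0.4,0,0],[0,0,0]]]'
```

```text
t: 9.0
ee_pos: [532.9, -66.3, 57.9]
orientation: [-1.571, -0.03, 0.03]
ft_force: [-0.1, 0.8, -0.6]
width: 22.0
t: 9.2
ee_pos: [529.0, -66.4, 57.8]
orientation: [-1.571, -0.03, 0.03]
ft_force: [-0.0, 0.8, -1.3]
width: 21.7
t: 9.4
ee_pos: [525.7, -66.6, 57.8]
orientation: [-1.571, -0.031, 0.029]
ft_force: [3.4, 1.0, -2.2]
width: 21.8
t: 9.6
ee_pos: [521.8, -66.7, 57.8]
orientation: [-1.571, -0.031, 0.029]
ft_force: [3.8, 1.1, -1.6]
width: 21.9
```

```bash
python3 -m jog '[[0,[-0.3,0,0],[0,0,0]],[0,[-0.7,0,0],[0,0,0]],[0,[-1.1,0,0],[0,0,0]],[0,[-1.5,0,0],[0,0,0]],[0,[-1.9,0,0],[0,0,0]],[0,[-2.3,0,0],[0,0,0]],[0,[-2.7,0,0],[0,0,0]],[0,[-3,0,0],[0,0,0]]]'
python3 -m jog '[[0,[-0.3,0,0],[0,0,0]],[0,[-0.7,0,0],[0,0,0]],[0,[-1.1,0,0],[0,0,0]],[0,[-1.5,0,0],[0,0,0]],[0,[-1.9,0,0],[0,0,0]],[0,[-2.3,0,0],[0,0,0]],[0,[-2.7,0,0],[0,0,0]],[0,[-3,0,0],[0,0,0]]]'
python3 -c "
from h import *
snap('wrist','w7')
snap('scene','s7')
plan((445,-69,57),92)
"
```

```text
t: 10.4
ee_pos: [491.1, -67.9, 57.8]
orientation: [-1.571, -0.03, 0.03]
ft_force: [3.9, 0.4, -0.7]
width: 21.9
t: 11.2
ee_pos: [461.0, -69.0, 57.7]
orientation: [-1.571, -0.03, 0.03]
ft_force: [4.6, 0.0, 0.9]
width: 21.6
t 11.3 pos [460.5 -69.   57.6] zyaw 92.18 F [1.8 0.3 0.6] w 21.5 q [-0.17  0.48  2.07 -0.    0.59 -1.78]
shift [-1.54, 0.07, 0.05] turn [-0.0, 0.003, -0.001]
```

View pics/w7.png

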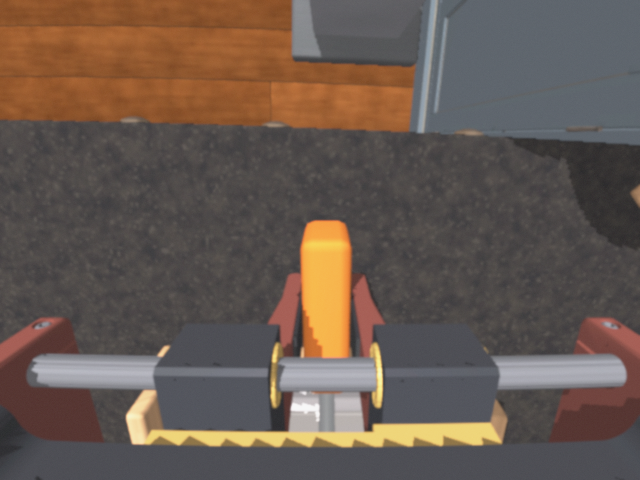

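View pics/s7.png

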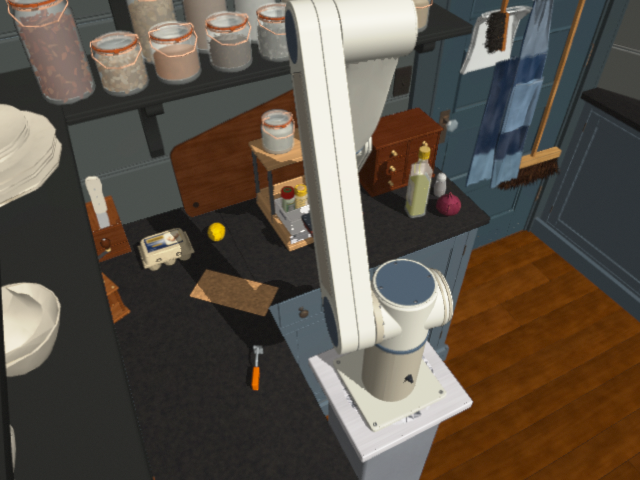

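The crate is coming along, with the jars visible at (290,195), and drag is about 4 N. Next come slow steps up to the bar.

```bash
python3 -m jog '[[0,[-0.2,0,0],[0,0,0]],[0,[-0.4,0,0],[0,0,0]],[0,[-0.6,0,0],[0,0,0]],[0,[-0.8,0,0],[0,0,0]],[0,[-1,0,0],[0,0,0]],[0,[-1.2,0,0],[0,0,0]]]'
python3 -m jog '[[0,[-0.1,0,0],[0,0,0]],[0,[-0.2,0,0],[0,0,0]],[0,[-0.3,0,0],[0,0,0]]]'
python3 -m jog '[[0,[-0.1,0,0],[0,0,0]],[0,[-0.2,0,0],[0,0,0]]]'
python3 -m jog '[[0,[-0.1,0,0],[0,0,0]],[0,[-0.2,0,0],[0,0,0]]]'
```

```text
t: 11.9
ee_pos: [449.0, -69.4, 57.6]
orientation: [-1.571, -0.03, 0.03]
ft_force: [3.5, 0.0, -1.3]
width: 21.8
t: 12.2
ee_pos: [446.1, -69.6, 57.6]
orientation: [-1.571, -0.03, 0.03]
ft_force: [3.9, 0.8, -1.8]
width: 21.7
t: 12.4
ee_pos: [444.1, -69.6, 57.6]
orientation: [-1.571, -0.03, 0.03]
ft_force: [4.2, 0.3, -2.0]
width: 21.8
t: 12.6
ee_pos: [442.1, -69.7, 57.6]
orientation: [-1.571, -0.03, 0.03]
ft_force: [4.4, -0.2, -1.9]
width: 21.8
```

```bash
python3 -m jog '[[0,[-0.05,0,0],[0,0,0]],[0,[-0.1,0,0],[0,0,0]]]'
python3 -m jog '[[0,[-0.05,0,0],[0,0,0]],[0,[-0.1,0,0],[0,0,0]]]'
python3 -m jog '[[0,[-0.05,0,0],[0,0,0]],[0,[-0.1,0,0],[0,0,0]]]'
```

```text
t: 12.8
ee_pos: [441.1, -69.7, 57.6]
orientation: [-1.571, -0.03, 0.03]
ft_force: [4.0, 0.7, -1.6]
width: 21.5
t: 13.0
ee_pos: [440.5, -69.8, 57.7]
orientation: [-1.571, -0.03, 0.03]
ft_force: [4.8, 1.6, -3.4]
width: 22.2
t: 13.2
ee_pos: [440.1, -69.9, 57.8]
orientation: [-1.571, -0.031, 0.029]
ft_force: [6.4, 2.0, -3.6]
width: 21.3
```

```bash
python3 -m jog '[[0,[-0.05,0,0],[0,0,0]],[0,[-0.05,0,0],[0,0,0]]]'
python3 -m jog '[[0,[-0.05,0,0],[0,0,0]],[0,[-0.05,0,0],[0,0,0]]]'
python3 -m jog '[[0,[-0.05,0,0],[0,0,0]],[0,[-0.05,0,0],[0,0,0]]]'
```

```text
t: 13.4
ee_pos: [440.1, -69.9, 57.9]
orientation: [-1.571, -0.032, 0.028]
ft_force: [6.9, 2.0, -2.8]
width: 21.9
t: 13.6
ee_pos: [440.1, -69.9, 58.0]
orientation: [-1.571, -0.033, 0.027]
ft_force: [8.9, 3.1, -4.6]
width: 22.0
t: 13.8
ee_pos: [440.1, -70.0, 58.1]
orientation: [-1.571, -0.034, 0.027]
ft_force: [9.9, 2.1, -4.8]
width: 21.6
```

```bash
python3 -m jog '[[0,[-0.05,0,0],[0,0,0]],[0,[-0.08,0,0],[0,0,0]],[0,[-0.08,0,0],[0,0,0]]]'
python3 -m jog '[[0,[0,0,0],[0,0,0]],[0,[0,0,0],[0,0,0]],[0,[0,0,0],[0,0,0]]]'
python3 -c "
from h import *
snap('scene','s8');snap('wrist','w8')
plan((440,-70,58),92)
b=(230,140,350,260);c=load('s8')['color'][b[1]:b[3],b[0]:b[2],::-1]; cv2.imwrite('pics/s8c.png',cv2.resize(c,None,fx=4.5,fy=4.5,interpolation=cv2.INTER_CUBIC))"
```

```text
t: 14.1
ee_pos: [440.0, -70.0, 58.2]
orientation: [-1.571, -0.035, 0.026]
ft_force: [10.9, 4.0, -6.1]
width: 21.8
t: 14.4
ee_pos: [440.0, -70.1, 58.2]
orientation: [-1.571, -0.035, 0.026]
ft_force: [10.7, 2.9, -5.1]
width: 22.1
t 14.5 pos [440.  -70.1  58.2] zyaw 92.2 F [11.5  3.  -5.6] w 21.8 q [-0.18  0.46  2.12  0.    0.56 -1.79]
shift [-0.0, 0.02, 0.01] turn [0.001, 0.004, 0.006]
```

View pics/s8c.png

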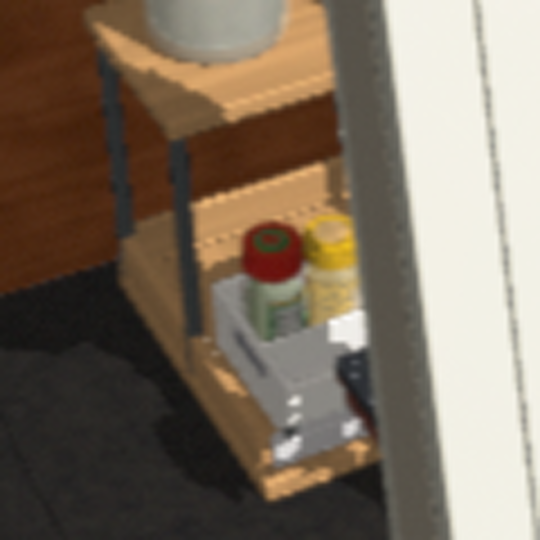

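View pics/w8.png

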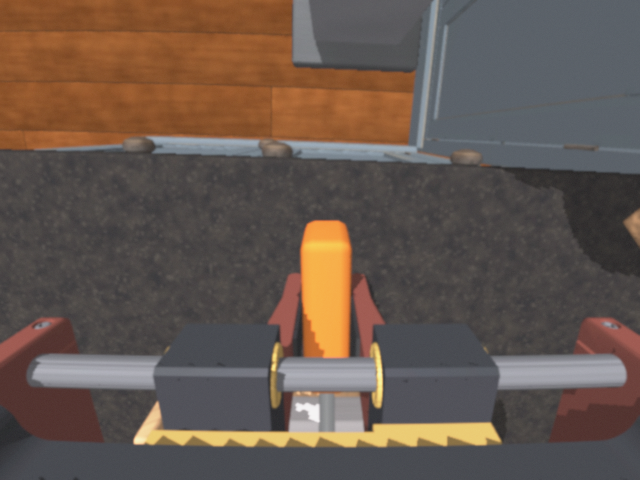

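The crate's left front corner is at the bar and the pull is about 11 N. The blade has crept up slightly, giving a vertical load of about 4 N. I'll lower the tool about 1.5 mm to relieve that, then hold.

```bash
python3 -m jog '[[0,[0,0.07,0],[0,0,0]],[0,[0,0.13,0],[0,0,0]],[0,[0,0.13,0],[0,0,0]]]'
```

```text
t: 14.8
ee_pos: [440.0, -70.1, 57.2]
orientation: [-1.571, -0.035, 0.026]
ft_force: [7.8, 3.3, 0.8]
width: 21.9
```

```bash
python3 -m jog '[[0,[-0.05,0,0],[0,0,0]],[0,[-0.1,0,0],[0,0,0]],[0,[-0.1,0,0],[0,0,0]]]'
python3 -m jog '[[0,[-0.05,0.02,0],[0,0,0]],[0,[-0.05,0.02,0],[0,0,0]]]'
```

```text
t: 15.1
ee_pos: [439.9, -70.2, 57.4]
orientation: [-1.572, -0.036, 0.024]
ft_force: [11.6, 4.5, -2.3]
width: 21.7
t: 15.3
ee_pos: [440.0, -70.3, 57.3]
orientation: [-1.572, -0.037, 0.023]
ft_force: [13.0, 3.9, -2.6]
width: 21.8
```

```bash
python3 -m jog '[[0,[0,0,0],[0,0,0]],[0,[0,0,0],[0,0,0]],[0,[0,0,0],[0,0,0]],[0,[0,0,0],[0,0,0]],[0,[0,0,0],[0,0,0]],[0,[0,0,0],[0,0,0]],[0,[0,0,0],[0,0,0]],[0,[0,0,0],[0,0,0]]]'
python3 -c "
from h import *
plan((440,-70,58),92.18)"
```

```text
t: 16.1
ee_pos: [440.0, -70.3, 57.3]
orientation: [-1.572, -0.037, 0.024]
ft_force: [12.9, 3.9, -2.3]
width: 21.8
t 16.1 pos [440.  -70.3  57.3] zyaw 92.21 F [12.9  3.9 -2.3] w 21.8 q [-0.19  0.46  2.12  0.    0.56 -1.8 ]
shift [0.01, -0.07, 0.03] turn [0.001, 0.001, 0.009]
```

```bash
python3 -m jog '[[0,[0.2,0,0],[0,0,0]],[0,[0.4,0,0],[0,0,0]],[0,[0.6,0,0],[0,0,0]],[0,[0.9,0,0],[0,0,0]],[0,[1.3,0,0],[0,0,0]],[0,[1.7,0,0],[0,0,0]],[0,[1.9,0,0],[0,0,0]],[0,[1.9,0,0],[0,0,0]]]'
```

```text
t: 16.9
ee_pos: [454.7, -69.3, 56.1]
orientation: [-1.571, -0.03, 0.03]
ft_force: [0.3, 0.9, -1.0]
width: 21.6
```

```bash
python3 -m jog '[[0,[0,-1,0],[0,0,0]],[0,[0,-2,0],[0,0,0]],[0,[0,-3.5,0],[0,0,0]],[0,[0,-5.5,0],[0,0,0]],[0,[0,-8,0],[0,0,0]],[0,[0,-11,0],[0,0,0]],[0,[0,-12,0],[0,0,0]]]'
python3 -c "
from h import *
snap('scene','s9')
plan((430,120,180),120)
c=load('s9')['color'][140:260,230:350,::-1]; cv2.imwrite('pics/s9c.png',cv2.resize(c,None,fx=4.5,fy=4.5,interpolation=cv2.INTER_CUBIC))"
```

```text
t: 17.6
ee_pos: [455.9, -69.5, 179.5]
orientation: [-1.572, -0.034, 0.026]
ft_force: [-0.0, 0.5, -1.5]
width: 21.5
t 17.65 pos [456.1 -69.6 179.6] zyaw 92.19 F [ 1.2 -0.6  0.1] w 22.2 q [-0.18  0.24  2.02  0.    0.87 -1.79]
shift [-1.88, -0.08, 19.04] turn [0.003, -0.485, 0.005]
```

View pics/s9c.png

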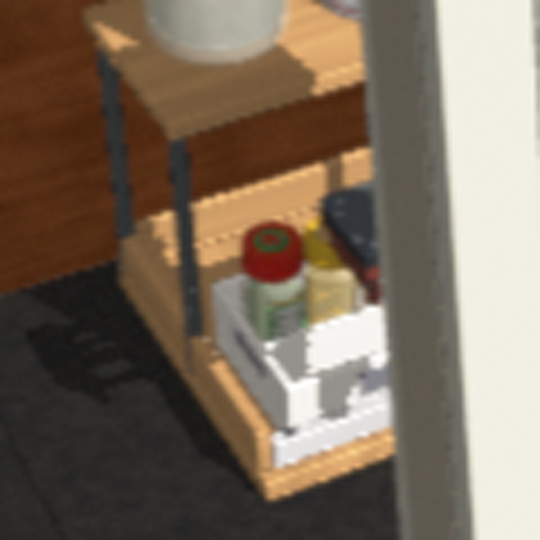

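The crate stays seated and the hook is clear. I'll move toward the mat and check squareness from above on the way.

```bash
python3 -m jog '[[0,[-0.5,0,2],[0,-0.06,0]],[0,[-1,0,5],[0,-0.14,0]],[0,[-1.3,0,8.5],[0,-0.22,0]],[0,[-1.5,0,12],[0,-0.3,0]],[0,[-1.7,0,15.5],[0,-0.38,0]],[0,[-1.9,0,18],[0,-0.46,0]],[0,[-1.9,0,19],[0,-0.485,0]]]'
python3 -c "
from h import *
plan((416.8,241.5,180),137.5)"
```

```text
t: 18.35
ee_pos: [427.2, 121.5, 175.4]
orientation: [-1.531, -0.412, 0.414]
ft_force: [0.1, -0.8, -0.9]
width: 22.0
t 18.35 pos [427.2 121.5 175.4] zyaw 120.21 F [ 0.1 -0.8 -0.9] w 22.0 q [ 0.25  0.23  2.05  0.    0.86 -1.85]
shift [5.14, -0.46, 10.9] turn [-0.001, -0.302, -0.001]
```

```bash
python3 -m jog '[[0,[1,0,2],[0,-0.06,0]],[0,[2.2,0,5],[0,-0.14,0]],[0,[3.5,-0.2,8],[0,-0.22,0]],[0,[4.6,-0.3,10],[0,-0.28,0]],[0,[5.2,-0.5,11],[0,-0.3,0]],[0,[5.2,-0.5,11],[0,-0.3,0]]]'
python3 -c "
from h import *
for n in ['scene','top','wrist']: snap(n,n+'10')
plan((416.8,241.5,60),137.5)
c=load('scene10')['color'][140:260,230:370,::-1]; cv2.imwrite('pics/s10c.png',cv2.resize(c,None,fx=5,fy=5,interpolation=cv2.INTER_CUBIC))
c=load('top10')['color'][120:240,250:380,::-1]; cv2.imwrite('pics/t10c.png',cv2.resize(c,None,fx=5,fy=5,interpolation=cv2.INTER_CUBIC))
"
```

```text
t: 18.95
ee_pos: [418.5, 241.7, 181.0]
orientation: [-1.473, -0.643, 0.643]
ft_force: [-0.2, 0.1, -1.8]
width: 21.8
t 19.1 pos [418.1 240.  180.8] zyaw 137.06 F [ 0.1 -1.1 -1.8] w 21.8 q [ 0.5   0.27  1.97 -0.    0.9  -1.9 ]
shift [0.04, 12.08, 0.2] turn [-0.0, -0.008, -0.001]
```

View pics/s10c.png

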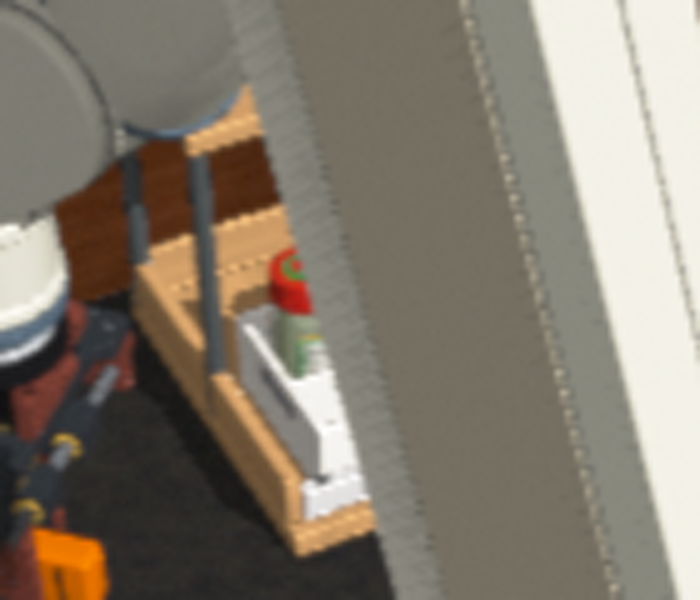

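View pics/t10c.png

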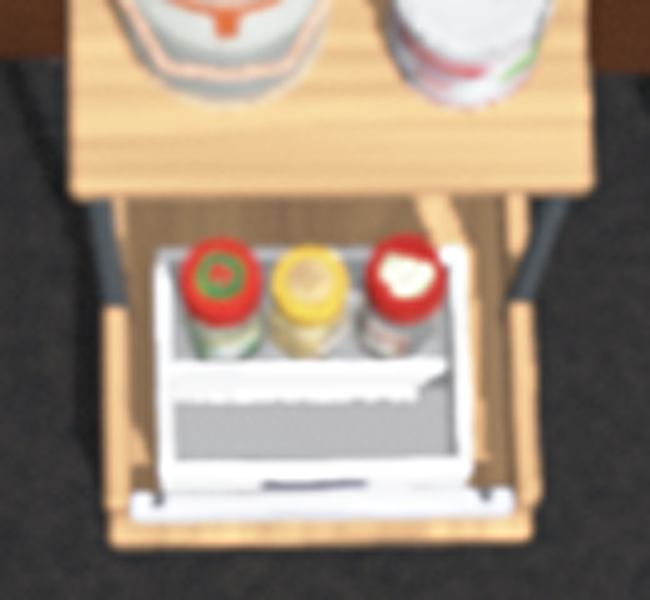

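View pics/wrist10.png

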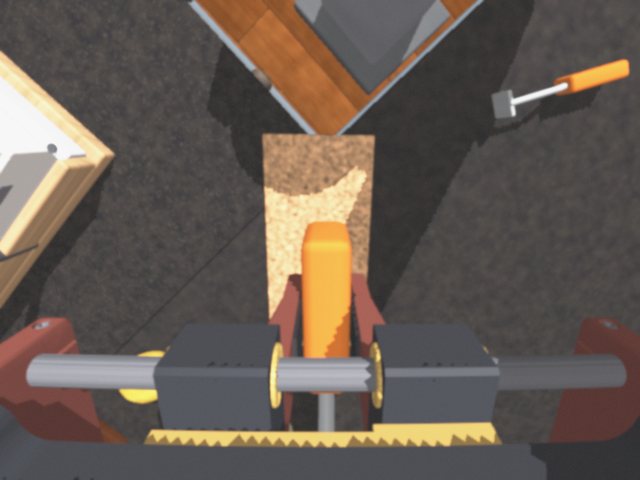

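The top view shows the crate against the bar with all three jars standing. Checking its squareness and gap numerically.

Run:
```python
from h import *
im=load('top10'); s=5
g=lambda x,y,z: ray(im,250+(x+.5)/s-.5,120+(y+.5)/s-.5,z)
def line(n,a,b,z):
    A,B=g(*a,z),g(*b,z); d=A-B
    print(n,A.round(1),B.round(1),'mid',((A+B)/2).round(1),'yaw',np.degrees(np.arctan2(-d[0],d[1])).round(2))
line('rim inner',(175,460),(457,459),80)
line('rear rim outer',(155,248),(465,247),80)
line('deck front',(112,547),(532,541),20)
line('bar front top',(131,519),(513,514),44)
W=cloud(im)
def fit(n,m,band):
    P=W[m]; A=[]
    for y in np.arange(*band,8.):
        q=P[(P[:,1]>y)&(P[:,1]<y+8)]
        if len(q)>2: A.append([y+4,q[:,0].min(),q[:,0].max()])
    A=np.array(A); 
    for k in (1,2):
        p=np.polyfit(A[:,0],A[:,k],1); print(n,'min max'.split()[k-1],'x at y=-70',np.polyval(p,-70).round(1),'yaw',-np.degrees(np.arctan(p[0])).round(2),'res',np.std(A[:,k]-np.polyval(p,A[:,0])).round(1))
V=W
box=lambda x0,x1,z0,z1:(V[...,0]>x0)&(V[...,0]<x1)&(V[...,2]>z0)&(V[...,2]<z1)&(V[...,1]>-190)&(V[...,1]<50)
fit('rim',box(530,585,72,90),(-130,5))
fit('bar',box(525,575,38,50),(-160,20))
fit('rear rim',box(650,700,72,90),(-130,5))
```

```text
rim inner [562.4   8.8  80. ] [ 565.9 -145.6   80. ] mid [564.2 -68.4  80. ] yaw 1.28
rear rim outer [683.5  22.1  80. ] [ 688.  -150.4   80. ] mid [685.8 -64.1  80. ] yaw 1.52
deck front [527.   45.3  20. ] [ 534.6 -194.2   20. ] mid [530.8 -74.5  20. ] yaw 1.81
bar front top [537.7  33.7  44. ] [ 544.4 -180.6   44. ] mid [541.  -73.4  44. ] yaw 1.78
rim min x at y=-70 555.8 yaw 2.14 res 0.4
rim max x at y=-70 562.5 yaw 2.8 res 1.0
bar min x at y=-70 544.2 yaw 2.19 res 0.7
bar max x at y=-70 556.5 yaw 2.0 res 1.2
rear rim min x at y=-70 679.0 yaw 1.18 res 0.8
rear rim max x at y=-70 683.9 yaw 1.97 res 0.6
```

Crate and bar yaw agree within about 0.5–1°, and the rim front face is at 555.8 mm against 556.5 mm for the bar's rear edge, so it is seated. Now the hook goes back.

```bash
python3 -m jog '[[0,[0,2,0.2],[0,0,0]],[0,[0,5,0.2],[0,0,0]],[0,[0,8.5,0.2],[0,0,0]],[0,[0,12,0.2],[0,0,0]],[0,[0,14.5,0.2],[0,0,0]],[0,[0,15.7,0.2],[0,0,0]],[0,[0,16,0.2],[0,0,0]],[0,[0,16,0.2],[0,0,0]]]'
python3 -m jog '[[0,[0,0.2,0],[0,0,0]],[0,[0,0.4,0],[0,0,0]],[0,[0,0.5,0],[0,0,0]],[0,[0,0.5,0],[0,0,0]]]'
python3 -c "
from h import *
plan((416.8,241.5,12.6),137.06)"
```

```text
t: 19.9
ee_pos: [417.2, 242.2, 21.5]
orientation: [-1.474, -0.643, 0.642]
ft_force: [0.2, -0.1, -1.4]
width: 21.8
t: 20.3
ee_pos: [417.0, 242.6, 16.5]
orientation: [-1.473, -0.644, 0.643]
ft_force: [-0.7, -0.8, -1.0]
width: 21.9
t 20.3 pos [417.  242.6  16.5] zyaw 137.17 F [-0.7 -0.8 -1. ] w 21.9 q [ 0.5   0.58  2.04 -0.    0.52 -1.89]
shift [-0.1, 0.39, -0.06] turn [0.0, 0.002, 0.001]
```

```bash
python3 -m jog '[[0,[0,0.1,0],[0,0,0]],[0,[0,0.2,0],[0,0,0]]]'
python3 -m jog '[[0,[0,0.1,0],[0,0,0]],[0,[0,0.1,0],[0,0,0]]]'
python3 -m jog '[[0,[0,0.08,0],[0,0,0]],[0,[0,0.08,0],[0,0,0]]]'
```

```text
t: 20.5
ee_pos: [416.9, 242.6, 14.3]
orientation: [-1.473, -0.643, 0.643]
ft_force: [-0.1, -0.1, -0.3]
width: 21.9
t: 20.7
ee_pos: [416.8, 242.5, 13.1]
orientation: [-1.473, -0.643, 0.643]
ft_force: [-0.2, 0.3, -1.1]
width: 22.2
t: 20.9
ee_pos: [416.8, 242.5, 12.6]
orientation: [-1.473, -0.643, 0.643]
ft_force: [-2.6, -0.8, 5.4]
width: 21.5
```

Contact with the mat. Releasing with the tool held still.

```bash
python3 -m jog '[[0.1,[0,0,0],[0,0,0]],[0.25,[0,0,0],[0,0,0]],[0.4,[0,0,0],[0,0,0]],[0.7,[0,0,0],[0,0,0]],[0.9,[0,0,0],[0,0,0]],[0.9,[0,0,0],[0,0,0]],[0.9,[0,0,0],[0,0,0]],[0.9,[0,0,0],[0,0,0]]]'
python3 -c "
from h import *
snap('wrist','w11')"
```

```text
t: 21.7
ee_pos: [416.8, 242.5, 12.3]
orientation: [-1.473, -0.643, 0.643]
ft_force: [1.2, -0.5, 0.1]
width: 66.1
```

View pics/w11.png

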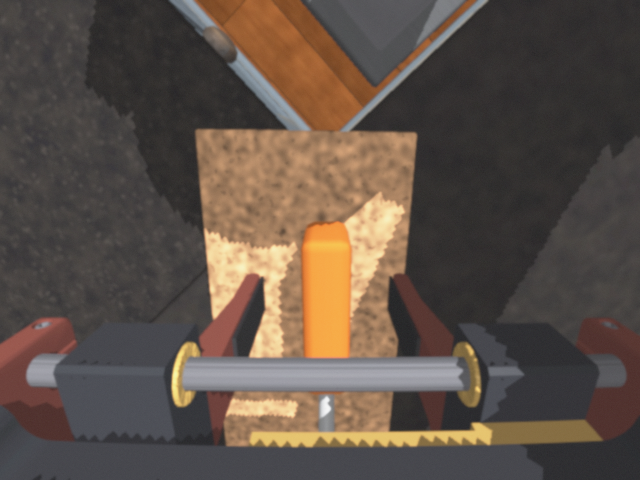

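The handle stands free between the open fingers (column about 326). Going straight up.

```bash
python3 -m jog '[[0.9,[0,-1,0],[0,0,0]],[0.9,[0,-3,0],[0,0,0]],[0.9,[0,-6,0],[0,0,0]],[0.9,[0,-10,0],[0,0,0]],[0.9,[0,-15,0],[0,0,0]],[0.9,[0,-20,0],[0,0,0]],[0.9,[0,-23,0],[0,0,0]],[0.9,[0,-23,0],[0,0,0]]]'
python3 -c "
from h import *
for n in ['scene','top','wrist']: snap(n,n+'12')
im=load('wrist12'); W=cloud(im)
print(ctrl.get_obs()['qvel'].round(3))
"
```

```text
t: 22.55
ee_pos: [419.1, 243.8, 247.7]
orientation: [-1.473, -0.651, 0.636]
ft_force: [-0.0, -0.4, -0.1]
width: 79.0
[-0.     0.027  0.013 -0.001 -0.002 -0.001]
```

View pics/wrist12.png

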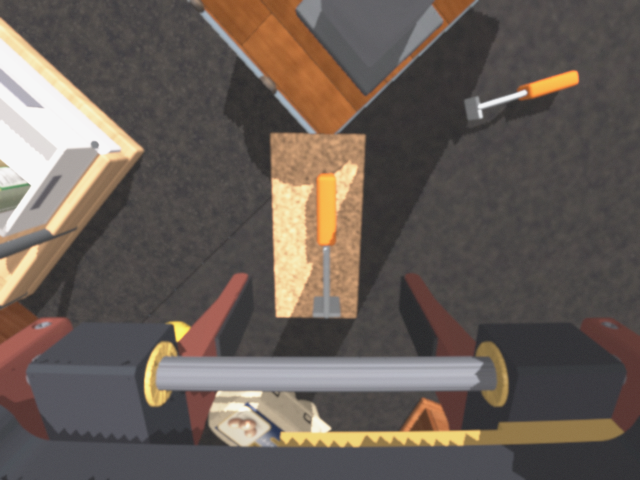

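View pics/top12.png

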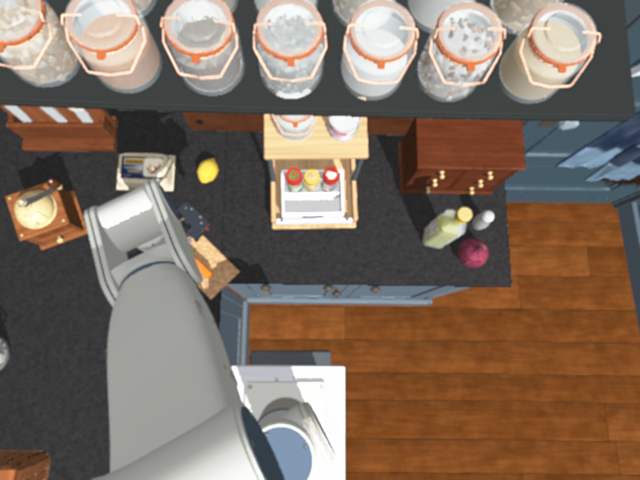

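The hook stands on the mat, with the handle at (326,208) and the blade at (327,305). The crate is at the bar with its jars upright, and the bystanders look unmoved. Handing in after a short settle.

```bash
python3 -m jog '[[0.9,[0,0,0],[0,0,0]],[0.9,[0,0,0],[0,0,0]],[0.9,[0,0,0],[0,0,0]]]'; python3 -c "
from workcell import ctrl
print(ctrl.close_job())"
```

```text
t: 23.0
ee_pos: [416.4, 242.2, 241.3]
orientation: [-1.474, -0.641, 0.645]
ft_force: [0.2, 0.4, 0.3]
width: 79.0
the job is handed in; nothing more can be done
None
```

I dragged the crate onto the stop bar with the hook, unhooked it, stood the hook back on its mat and handed the job in at t = 23 s. No verdict was reported.

- **Pull:** the blade went about 31 mm below the rim, and the drag took about 4 N. I held the crate against the bar for about 0.8 s with roughly 13 N along the pull. The highest wrist reading I saw was about 14 N in total, under the 20 N limit.
- **Load during the hold:** there was 3–4 N of sideways load. At first there was also about 4 N upward on the rim. I lowered the tool about 1 mm to relieve that and pulled again.
- **Crate after unhooking:** in the top camera the front face is within about 1 mm of the bar's rear edge. The yaw estimates agree with the bar within about 0.5–1°, but individual edge fits ranged from 1.2° to 2.8°, so squareness is only confirmed to roughly 1°. The jars are standing.
- **Final pictures:** the hook stands on the mat with handle and blade both over it, and the gripper is open and well clear. The bystanders look unmoved by eye; I did not measure them.
- **Not measured:** the force on the bar itself. Wrist force minus drag puts it at about 7–9 N.

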